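Refit the bedside radio's volume knob and hold it pressed in

ROBOT

A 6-joint arm with a two-finger parallel gripper is mounted at the origin on the work surface. World frame = base frame: x ahead of the robot, y to its left, z up, the work surface at z = 0. Lengths are in m, angles in rad, forces in N, time in s.
With the tool pointing down it reaches from about 0.25 to 0.725 m from the base axis. Payload 4 kg.
Tool frame: the origin (TCP) lies midway between the tips of the shut fingers; the grasp point (between the pads) lies 19 mm behind it; z points along the fingers, y is the direction in which the jaws open and shut (so a half turn about z gives the same grasp; the last joint's range is limited). The gripper opens to 85 mm and grips with 20 to 120 N. Pads are 22 mm wide; open, the fingers measure 114 mm over their backs; the gripper's body (76 mm by 85 mm) begins 54 mm behind the grasp point. The pads swing forward as they close: fully open they stand 13 mm farther back than shut.
Start: joints at [-1.137, 0.241, 0.005, 1.335, 0, 1.571], TCP at [0.21, -0.454, 0.231] pointing down, gripper open.
Joint ranges: [-2.72, 2.72], [-1.05, 1.87], [-1.09, 1.28], [-1.99, 2.15], [-1.42, 1.44], [-3.14, 3.14]. Speed limits (rad/s): [2.79, 2.79, 3.14, 3.14, 3.14, 3.14].

INTERFACE

Orientations are given as a unit quaternion [x, y, z, w].
In Python, from workcell import get_obs, camera, camera_model, job_done, masks_of gives the robot as it stands.
- The arm moves only by the tool jog_arm, never from a script. Its argument "deltas" is a list that holds one entry, the list of rows, each a list of 7 numbers: the shift along the tool's x, y, z in mm, then the turn, a rotation vector about the tool's x, y, z in degrees, then the finger opening in mm, from 0 to 85.4. A call has 1 to 5 rows; each row shifts and turns the pose as measured when the row begins, along the tool's axes as they then stand; what a row does not reach is not made up. A row lasts 1/10 s, in which the tool goes at most 50 mm and 8.59 degrees, less where a joint would pass 70% of its speed; a pose out of reach is approached as far as the arm can. A call with a gripper value outside its range is refused whole. The fingers move at their own pace and stop on an object; the grip force is fixed at half the most. Time passes only in rows, so rows that do not move let the fingers close. It gives the time, the measured TCP pose, the force and the opening at its end, in the units of the state.
- get_obs(): the state, without advancing time (a new reading comes with each control period).
- camera(name): name is "scene" or "top" or "wrist"; returns the picture (480x640x3 uint8, red, green, blue); there is no depth.
- camera_model(name): a dict with "fovy" (degrees; the focal length in pixels is half the picture's height over the tangent of half this angle, whatever the lens; pixels are square), "cx", "cy" (the principal point, pixels), "pose" (4x4, takes a point from camera to world coordinates); the wrist camera has in their place "T_tool_cam" (4x4, takes a point from camera to tool coordinates, whose origin is the TCP and whose axes are the flange's). Camera axes: x right, y down, z forward; pixel columns grow to the right and rows downward; lengths in m; the calibration is good to about 2 mm. The wrist camera is an equidistant fisheye: a pixel r from the principal point sees the ray r / f radians off the axis. A picture is of the moment at which its call begins: read the wrist's pose just before it. camera_model takes no time and is no camera call.
- job_done(): hands the job in, once; it reports no verdict.
Trained networks look in the newest picture that a camera, given by its name, has taken for a name from the list of things; names that differ only in an ending like _2 or _b are one class to them, and where a whole thing is asked for, a point or a joint stands for the part that bears it (a point fixed in the world has none). Each returns a list of dicts, best first, with "conf" (0 to 1); they miss things now and then, are a little off and sometimes report something else, mostly with a low value. They report only what shows in the picture. A call takes as long as a camera call. They do not tell look-alikes from the thing itself.
- masks_of(target, camera): "pixels" (480x640 bool, what is visible of it) and "at" ([column, row] in pixels, amid what is visible of it).
The state is a dict: "clock": time; "joint_pos": joint angles; "joint_vel": joint speeds; "tau": joint torques, N m; "eef_pos": TCP position; "tool_rot": TCP orientation; "ft_force": force on the tool from outside, world axes, zero at the start; "ft_torque": the same for the moment, N m; "grip_width": finger opening in m.
Only numpy, scipy, OpenCV 4.12 (cv2) and the standard library are available. Lean on these libraries where they do the work, as an engineer would, in place of code of your own. Each camera call takes 0.05 s, during which the arm holds its last target. There are 200 camera calls.

TASK

The volume knob has come off the bedside radio and lies on the folded newspaper: pick it up, turn it so that the flat in its socket matches the flat of the radio's bare volume spindle (turn the knob, not the spindle: the volume stays where it is set), and push it fully home. Then do the long press that wakes the radio: still holding the knob in the fingers, press it in against its spring as far as it goes and keep it pressed; finish like that, holding and pressing, without letting go. Leave the tumbler, the book with the spectacles and the remote control where they are.

Things in the scene. Friction and masses are not known exactly. Their poses are not given: they have to be found in the camera images.
- knob: loose volume knob: plain black, round, 40 mm wide (39 below the top 11 mm), 30 mm tall, 50 g, standing mouth down on the newspaper. Origin: centre of its underside, z up. A white pointer line on top runs from the centre to its +x side. Hollow below, with a central boss holding a D-shaped socket whose flat is on the +x side, right under the pointer line. Grip it round its top 11 mm
- socket_floor (a point): point on the knob's axis at the floor of its socket, 19 mm above the knob's underside. The socket's mouth is 5 mm above the underside, with a 2 mm lead-in chamfer round the bore, none on the flat; its bore is 11.4 mm wide, its flat 2.0 mm from the axis
- spindle_top (a point): centre of the top of the bare brass volume spindle, upright on the radio, 25 mm above the top plate (110 mm above the table) at rest. A D-shaft: 10 mm wide, one flat 1.2 mm from the axis, facing this point's +x; last 2 mm slightly tapered. Knob fully home: socket floor on this point, knob's +x along this +x (10 degrees of play), underside 6 mm above the plate
- volume (a joint): rotation of the spindle, rad, counter-clockwise from above, within -2.4 to 2.4; light friction (0.03 Nm), it stays where it is left
- spindle_edge (a point): point on the round side of the spindle's foot, 5 mm from the axis, on the far side from the flat; it shows how far the spindle has been turned
- press (a joint): how far the spindle is pressed in, m: 0 at rest, 0.004 at the stop. A spring resists with 3 N at first, about 8 N at the stop. Pressed to the stop, a knob that is home has its underside 2 mm above the top plate. A black bushing 17 mm wide, 4 mm high round the spindle's foot goes inside the knob's hollow
- radio: bedside radio, oak, 150 (x) by 260 (y) mm, 85 mm high to its grey top plate, fixed; origin under its centre on the table. On top: the bare volume spindle at y = -70 mm, the tuning knob (like the loose one, fitted, top 36 mm above the plate) at y = +70 mm, four preset buttons 3 mm high at x = 40, y = -25 to 25 mm. It stands left or right, the newspaper on the other side
- newspaper: folded newspaper, 200 mm (x) by 280 mm (y) by 12 mm thick, does not move; origin under its centre on the table. The knob lies on it
- tumbler: empty drinking glass, 66 mm wide, 120 mm tall; origin at the centre of its underside. Leave alone
- book: red hardback book lying flat, 150 mm (x) by 220 mm (y) by 28 mm; origin at the centre of its underside. Leave alone
- spectacles: dark-framed spectacles, 130 mm wide, 130 mm long, 42 mm tall, standing open on the book; origin at the middle of the front frame's lower edge. Leave alone
- remote: black remote control, 45 mm (x) by 170 mm (y) by 18 mm; origin at the centre of its underside. Leave alone
- pointer (a point): outer end of the white pointer line: on the knob's top, 30 mm above the underside, 20 mm from the axis towards the knob's +x
Mind the look-alikes: they are no part of the job. There is more than one size of the knob; the one meant has the size given above.

How it is judged:
By the outcome, as a careful person would: the job done as asked, in the order asked, and still so for the second after the job is handed in, while the arm keeps its last pose, push and grip.
It also fails if it takes over 38 s, if anything falls off the work surface, if the arm or the gripper's body presses on something with over 40 N, if the wrist force passes 120 N, or if a joint passes its speed limit or range.

## Working session

There is one attempt and no reset: what is moved stays moved. The work goes in short steps, Python scripts to look and compute and a tool call to move; the robot and the scene stay as the last step left them, time stands still between calls to the robot, and variables do not carry over. Pictures are saved under pics/ and viewed, about 8 in all and at most 12, crops included, and the job is handed in when it is done.

Besides the shell and the picture viewer there is one more tool, called after "Call:" in YAML: its name, and indented under it one key for each argument. jog_arm: Moves the arm, as the interface text tells. Its arguments: {"type":"object","properties":{"deltas":{"type":"array"}},"required":["deltas"]}

```bash
mkdir -p pics; ls; cat > h.py <<'E'
import numpy as np, cv2
from workcell import *
from scipy.spatial.transform import Rotation as R
def save(name,fn):
    im=camera(name); cv2.imwrite('pics/'+fn,im[:,:,::-1]); return im
def T_tool():
    o=get_obs(); T=np.eye(4); T[:3,:3]=R.from_quat(o['tool_rot']).as_matrix(); T[:3,3]=o['eef_pos']; return T
def campose(name,m):
    return T_tool()@np.array(m['T_tool_cam']) if 'T_tool_cam' in m else np.array(m['pose'])
def ray(name,px,T=None):
    m=camera_model(name); f=240/np.tan(np.radians(m['fovy'])/2)
    d=np.array(px,float)-[m['cx'],m['cy']]
    if name=='wrist':
        r=np.hypot(*d); th=r/f; v=np.array([*(d/max(r,1e-9)*np.sin(th)),np.cos(th)])
    else: v=np.array([*(d/f),1])
    T=campose(name,m) if T is None else T
    return T[:3,3],T[:3,:3]@v
def at_z(name,px,z,T=None):
    o,v=ray(name,px,T); return o+v*(z-o[2])/v[2]
def proj(name,p):
    m=camera_model(name); f=240/np.tan(np.radians(m['fovy'])/2); T=campose(name,m)
    q=T[:3,:3].T@(np.array(p)-T[:3,3])
    if name=='wrist':
        th=np.arctan2(np.hypot(q[0],q[1]),q[2]); u=q[:2]/np.hypot(q[0],q[1])*th*f
    else: u=q[:2]/q[2]*f
    return u+[m['cx'],m['cy']]
E
python3 - <<'E'
from h import *
print(get_obs())
a=save('top','top0.png')
for n,z in [('knob',.042),('spindle_top',.11),('radio',.085),('newspaper',.012),('tumbler',.06),('remote',.018),('book',.028)]:
    for d in masks_of(n,'top'):
        print(n,d['conf'],d['at'],d['pixels'].sum(),at_z('top',d['at'],z).round(4))
save('scene','scene0.png')
for n in ['knob','spindle_top']:
    for d in masks_of(n,'scene'): print(n,d['conf'],d['at'],d['pixels'].sum())
for c in ['top','scene','wrist']:print(camera_model(c))
E
```

```text
pics
{'clock': 0.0, 'joint_pos': array([-1.13701653e+00,  2.41393700e-01,  3.70677304e-03,  1.33515263e+00,
       -6.49183254e-06,  1.57080143e+00]), 'joint_vel': array([-0.00184521, -0.00100557,  0.00094293,  0.00012328,  0.00023194,
       -0.00092619]), 'tau': array([ 3.77094866e-04, -3.72319186e+01,  2.52408171e+01,  1.68777688e-02,
        1.15189150e-04,  3.96433137e-06]), 'eef_pos': array([ 0.20988871, -0.45312858,  0.23041589]), 'tool_rot': array([ 9.76571483e-01,  2.15190832e-01, -2.23017461e-04, -9.96981914e-04]), 'ft_force': array([0.78947252, 0.26136112, 0.65316207]), 'ft_torque': array([-0.00625423, -0.00015275,  0.00890294]), 'grip_width': 0.08563299535484607}
knob 0.8 [151.7, 261.4] 217 [0.4991 0.3802 0.042 ]
knob 0.61 [241.1, 370.8] 218 [0.2964 0.1962 0.042 ]
knob 0.58 [273.5, 247.8] 374 [0.5315 0.1441 0.042 ]
knob 0.32 [444.4, 141.8] 1760 [ 0.7556 -0.1925  0.042 ]
radio 0.72 [452.9, 255.4] 12292 [ 0.5195 -0.1941  0.085 ]
radio 0.18 [445.5, 141.2] 1850 [ 0.7407 -0.1834  0.085 ]
newspaper 0.61 [250.7, 273.9] 13598 [0.4818 0.1908 0.012 ]
tumbler 0.55 [359.4, 151.1] 136
[... 679 characters left out ...]
902771702, 'pose': array([[ 0.4831299 ,  0.71120323, -0.5106618 ,  1.07608524],
       [ 0.87549243, -0.3858066 ,  0.2909747 , -0.25281605],
       [ 0.00992545, -0.58765911, -0.80904774,  0.97629299],
       [ 0.        ,  0.        ,  0.        ,  1.        ]])}
{'fovy': 65.70646984690485, 'cx': 317.41594418394607, 'cy': 244.44262532369333, 'T_tool_cam': array([[ 1.14362485e-03, -9.53471620e-01, -3.01480615e-01,
         7.78846492e-02],
       [ 9.99999342e-01,  1.11792020e-03,  2.57790729e-04,
        -1.00721330e-03],
       [ 9.12351260e-05, -3.01480712e-01,  9.53472271e-01,
        -1.42290881e-01],
       [ 0.00000000e+00,  0.00000000e+00,  0.00000000e+00,
         1.00000000e+00]])}
```

View pics/top0.png

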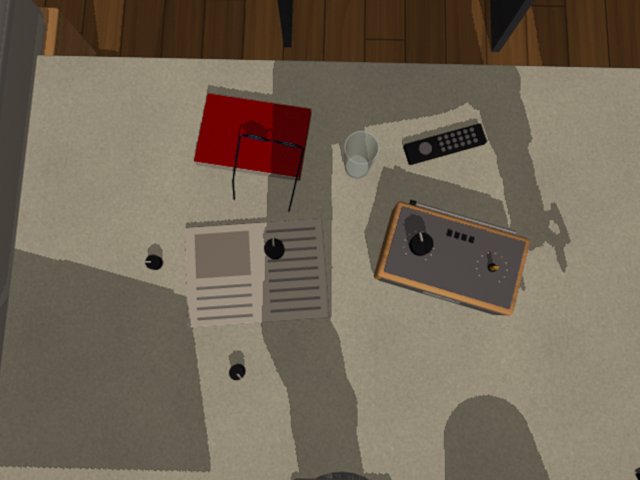

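View pics/scene0.png

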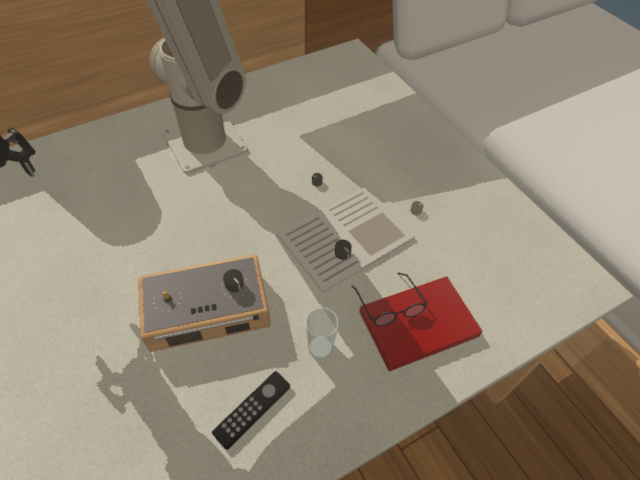

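The top view shows the wanted knob on the newspaper at about (274,248) with its pointer up. The radio is on the right with the bare spindle at about (492,267), and the smaller look-alike knobs lie off the newspaper. The scene view agrees.

```bash
cat >> h.py <<'E'
def togo(p,yaw=None):
    """rows: delta tool mm to world point p; remaining turn about tool z (deg) for tool-x yaw"""
    T=T_tool(); d=T[:3,:3].T@(np.array(p)-T[:3,3])*1000
    tilt=T[:3,2]; y=np.degrees(np.arctan2(T[1,0],T[0,0]))
    o=get_obs()
    print('tcp',T[:3,3].round(4),'yaw',y.round(2),'zaxis',tilt.round(4),'delta mm',d.round(1),'turn z', None if yaw is None else round((-(yaw-y)+180)%360-180,2),'t',round(float(o['clock']),2),'j',o['joint_pos'].round(3),'f',o['ft_force'].round(2),'w',round(o['grip_width'],4))
E
python3 - <<'E'
from h import *
s=at_z('top',[492,266],.105); k=at_z('top',[275,246],.042)
print(s,k)
o1,v1=ray('scene',[167,297]); print(o1+v1*(.105-o1[2])/v1[2], at_z('scene',[343,248],.035))
togo([s[0],s[1],.23])
E
```

```text
[ 0.49938097 -0.25894972  0.105     ] [0.53514801 0.14130992 0.042     ]
[ 0.50915615 -0.26433145  0.105     ] [0.53520216 0.14241668 0.035     ]
tcp [ 0.2102 -0.4537  0.2313] yaw 24.86 zaxis [-0.  0. -1.] delta mm [344.3 -55.1   1.3] turn z None t 0.55 j [-1.137  0.241  0.005  1.335 -0.     1.571] f [-0.94 -0.11 -0.69] w 0.0849
```

Call:
jog_arm:
  deltas:
    - [[45,-7,0,0,0,0,85],[45,-7,0,0,0,0,85],[45,-7,0,0,0,0,85],[45,-7,0,0,0,0,85],[45,-7,0,0,0,0,85]]

```text
clock: 1.05
eef_pos: [0.4016, -0.3291, 0.2315]
tool_rot: [0.978, 0.208, -0.0, 0.002]
ft_force: [-0.9, -1.0, -0.1]
grip_width: 0.085
```

Call:
jog_arm:
  deltas:
    - [[45,-7,0,0,0,0,85],[45,-7,0,0,0,0,85],[40,-7,0,0,0,0,85],[0,0,0,0,0,0,85]]

```text
clock: 1.45
eef_pos: [0.5204, -0.25, 0.2311]
tool_rot: [0.977, 0.211, 0.001, 0.002]
ft_force: [0.2, -0.6, -0.4]
grip_width: 0.0852
```

```bash
python3 - <<'E'
from h import *
togo([.504,-.262,.23])
a=save('wrist','w1.png')
for d in masks_of('spindle_top','wrist'): print(d['conf'],d['at'],d['pixels'].sum(),at_z('wrist',d['at'],.1).round(4))
E
```

```text
tcp [ 0.5204 -0.25    0.2311] yaw 24.37 zaxis [ 0.0031 -0.0035 -1.    ] delta mm [-19.9   4.1   1.1] turn z None t 1.45 j [-4.470e-01  3.930e-01  2.170e-01  1.391e+00 -2.000e-03  2.269e+00] f [ 0.2  -0.55 -0.43] w 0.0852
0.76 [321.2, 268.7] 173 [ 0.4919 -0.2665  0.1   ]
```

View pics/w1.png

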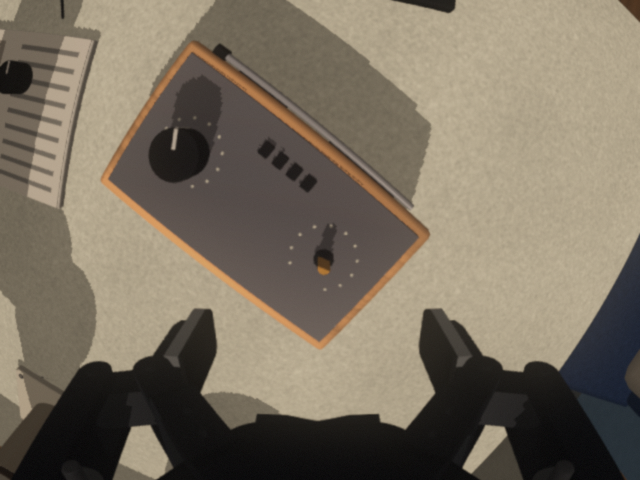

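The wrist view shows the spindle at about (323,260), between its dial dots, but the flat isn't readable at this range. I'll go closer.

Call:
jog_arm:
  deltas:
    - [[-35,5,30,0,0,0,85],[-15,3,40,0,0,0,85],[0,0,0,0,0,0,85],[0,0,0,0,0,0,85]]

```text
clock: 1.95
eef_pos: [0.4715, -0.284, 0.1622]
tool_rot: [0.978, 0.207, 0.001, 0.004]
ft_force: [0.4, -0.4, 0.8]
grip_width: 0.0847
```

```bash
python3 - <<'E'
from h import *
togo([.492,-.2665,.16])
a=save('wrist','w2.png')
for n in ['spindle_top','spindle_edge']:
  for d in masks_of(n,'wrist'): print(n,d['conf'],d['at'],d['pixels'].sum(),at_z('wrist',d['at'],.1).round(4))
d=masks_of('spindle_top','wrist')[0]; c=np.array(d['at']).astype(int); print(c)
cr=a[c[1]-40:c[1]+40,c[0]-50:c[0]+50]
cv2.imwrite('pics/w2c.png',cv2.resize(cr,None,fx=8,fy=7.5,interpolation=cv2.INTER_CUBIC)[:,:,::-1])
E
```

```text
tcp [ 0.4715 -0.284   0.1622] yaw 23.9 zaxis [ 0.003  -0.0069 -1.    ] delta mm [25.9 -7.7  2.1] turn z None t 1.95 j [-0.54   0.373  0.006  1.198 -0.004  2.185] f [ 0.44 -0.41  0.81] w 0.0847
spindle_top 0.69 [303.8, 215.1] 290 [ 0.4969 -0.2638  0.1   ]
spindle_edge 0.71 [307.5, 212.8] 279 [ 0.4997 -0.2653  0.1   ]
[303 215]
```

View pics/w2c.png

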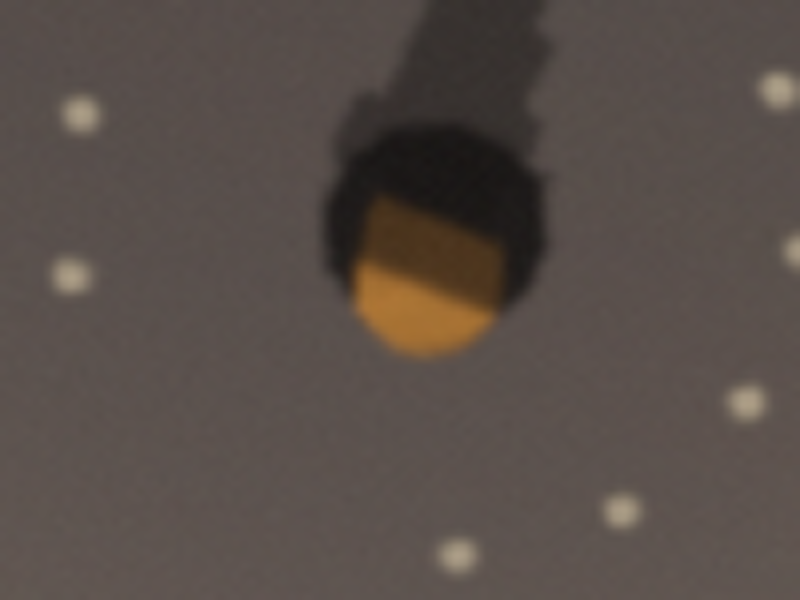

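The crop shows the lit D-shaped top. Its chord runs from about (362,262) to (498,312) in the crop, with the round side at the bottom. The darker face above the chord is the flat, facing up and slightly right in the image. Next I'll fit the centre and flat direction at z = 0.11.

```bash
cat > sp.py <<'E'
from h import *
from scipy.optimize import least_squares
def fitD(a,c,w=50,h=40,v0=120,fn=None):
    """fit lit top D of the spindle: centre + flat yaw (world), z=0.11"""
    cr=cv2.resize(a[c[1]-h:c[1]+h,c[0]-w:c[0]+w],None,fx=4,fy=4,interpolation=cv2.INTER_CUBIC).astype(int)
    m=((cr[...,0]>v0)&(cr[...,0]-cr[...,2]>60)).astype(np.uint8)
    n,l,s,_=cv2.connectedComponentsWithStats(m); m=(l==1+np.argmax(s[1:,4])).astype(np.uint8)
    ct=max(cv2.findContours(m,0,cv2.CHAIN_APPROX_NONE)[0],key=len)[:,0]
    px=(ct+.5)/4-.5+[c[0]-w,c[1]-h]
    P=np.array([at_z('wrist',p,.11)[:2] for p in px])*1000
    def res(q):
        d=P-q[:2]; n=np.array([np.cos(q[2]),np.sin(q[2])])
        return np.maximum(np.hypot(*d.T)-q[3],d@n-q[4])   # signed dist to D
    best=min((least_squares(res,[*P.mean(0),t,4.5,1.],loss='soft_l1',f_scale=.2) for t in np.arange(0,6.3,.7)),key=lambda r:r.cost)
    q=best.x; print('D centre',q[:2].round(2),'flat yaw',np.degrees(q[2]).round(1)%360,'r',q[3].round(2),'flat',q[4].round(2),'rms',np.sqrt(np.mean(best.fun**2)).round(3))
    return q
E
python3 - <<'E'
from sp import *
a=cv2.imread('pics/w2.png')[:,:,::-1]
q=fitD(a,[303,215])
k=at_z('top',[275,246],.042); togo([k[0]-.03,k[1],.17])
E
```

```text
D centre [ 501.63 -263.79] flat yaw 0.5 r 4.7 flat 0.15 rms 0.079
tcp [ 0.4735 -0.2836  0.1629] yaw 24.05 zaxis [ 0.0055 -0.0083 -1.    ] delta mm [ 202.1 -375.1  -10.4] turn z None t 2.15 j [-0.537  0.373  0.008  1.197 -0.004  2.185] f [-0.07 -0.06 -0.56] w 0.085
```

Call:
jog_arm:
  deltas:
    - [[22,-42,-10,0,0,0,85],[23,-43,-10,0,0,0,85],[23,-43,0,0,0,0,85],[23,-43,0,0,0,0,85],[23,-43,0,0,0,0,85]]

```text
clock: 2.65
eef_pos: [0.4993, -0.041, 0.1892]
tool_rot: [0.979, 0.203, 0.01, 0.009]
ft_force: [0.6, -0.4, 0.1]
grip_width: 0.0854
```

Call:
jog_arm:
  deltas:
    - [[23,-43,0,0,0,0,85],[23,-43,10,0,0,0,85],[23,-43,10,0,0,0,85],[15,-25,10,0,0,0,85],[0,0,0,0,0,0,85]]

```text
clock: 3.15
eef_pos: [0.5221, 0.1454, 0.1671]
tool_rot: [0.978, 0.209, 0.021, 0.008]
ft_force: [0.1, -0.4, 0.8]
grip_width: 0.0849
```

```bash
python3 - <<'E'
from h import *
k=at_z('top',[275,246],.042); togo([k[0]-.02,k[1],.15])
a=save('wrist','w3.png')
for d in masks_of('knob','wrist'): print(d['conf'],d['at'],d['pixels'].sum(),at_z('wrist',d['at'],.04).round(4))
E
```

```text
tcp [0.5221 0.1454 0.1671] yaw 24.2 zaxis [ 0.0455 -0.0076 -0.9989] delta mm [-8.7  0.5 16.8] turn z None t 3.15 j [ 0.283  0.326 -0.05   1.153 -0.02   3.002] f [ 0.12 -0.35  0.78] w 0.0849
0.86 [65.3, 152.4] 956 [0.5095 0.3662 0.04  ]
0.75 [317.2, 224.3] 2270 [0.5353 0.1456 0.04  ]
0.24 [259.6, 242.9] 62477 [0.5044 0.1801 0.04  ]
```

View pics/w3.png

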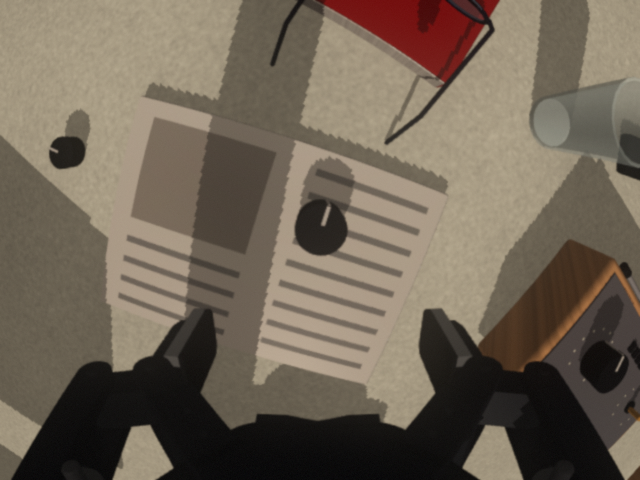

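The knob is at about (321,227) with its pointer towards (327,206). Joint 6 is near its limit and the tool is tilted 2.6°. I'll measure the pointer, then compute the full turn.

```bash
cat >> h.py <<'E'
def rv(yaw):
    y=np.radians(yaw); D=np.array([[np.cos(y),np.sin(y),0],[np.sin(y),-np.cos(y),0],[0,0,-1]])
    print('rotvec to yaw',yaw,np.degrees(R.from_matrix(T_tool()[:3,:3].T@D).as_rotvec()).round(2))
def pointer(a,c,z,r=30):
    c=np.array(c).astype(int); g=a[c[1]-r:c[1]+r,c[0]-r:c[0]+r].astype(int).min(2)
    dark=cv2.morphologyEx((g<45).astype(np.uint8),cv2.MORPH_CLOSE,np.ones((9,9)))
    yx=np.argwhere((g>110)&(cv2.erode(dark,np.ones((3,3)))>0))
    P=np.array([at_z('wrist',[x+c[0]-r,y+c[1]-r],z)[:2] for y,x in yx])*1000
    w=np.linalg.svd(P-P.mean(0))[2][0]; s=(P-P.mean(0))@w
    print('pointer n',len(P),'mean',P.mean(0).round(1),'len',np.ptp(s).round(1),'yaw(mod180)',np.degrees(np.arctan2(w[1],w[0])).round(1)%180)
E
python3 - <<'E'
from h import *
a=cv2.imread('pics/w3.png')[:,:,::-1]
pointer(a,(321,227),.042)
print(at_z('wrist',(321,227),.042),at_z('wrist',(327,206),.042))
rv(60); togo([.535,.142,.12])
E
```

```text
pointer n 84 mean [535.2 139.3] len 39.1 yaw(mod180) 16.80000000000001
[0.53491061 0.14241454 0.042     ] [0.55123655 0.1448607  0.042     ]
rotvec to yaw 60 [  2.19  -1.67 -36.03]
tcp [0.5224 0.1424 0.1681] yaw 24.0 zaxis [ 0.0465 -0.0088 -0.9989] delta mm [ 9.5  4.2 48.7] turn z None t 3.25 j [ 0.278  0.324 -0.05   1.154 -0.021  3.001] f [-0.23 -0.92 -0.38] w 0.0851
```

Call:
jog_arm:
  deltas:
    - [[0,0,8,2.2,-1.7,-7.5,85],[0,0,8,0,0,-8,85],[0,0,8,0,0,-8,85],[0,0,8,0,0,-8,85],[0,0,8,0,0,-6,85]]

```text
clock: 3.75
eef_pos: [0.5277, 0.1375, 0.1347]
tool_rot: [0.855, 0.519, 0.009, -0.002]
ft_force: [-0.1, -0.4, -0.6]
grip_width: 0.0854
```

```bash
python3 - <<'E'
from h import *
rv(60); togo([.525,.125,.12])
E
```

```text
rotvec to yaw 60 [ 0.31 -1.01  2.53]
tcp [0.5277 0.1375 0.1347] yaw 62.53 zaxis [ 0.0132  0.0129 -0.9998] delta mm [-12.6   3.3  14.5] turn z None t 3.75 j [ 0.25   0.377 -0.064  1.114  0.009  2.3  ] f [-0.06 -0.43 -0.57] w 0.0854
```

Call:
jog_arm:
  deltas:
    - [[-12,3,14,0.3,-1,2.5,85],[0,0,0,0,0,0,85]]

```text
clock: 3.95
eef_pos: [0.5251, 0.122, 0.1205]
tool_rot: [0.868, 0.496, -0.0, 0.001]
ft_force: [0.1, -0.6, 0.3]
grip_width: 0.0852
```

```bash
python3 - <<'E'
from h import *
a=save('wrist','w4.png')
rv(60); togo([.535,.142,.12])
u=proj('wrist',[.535,.142,.042]).astype(int); print(u)
for d in masks_of('knob','wrist'): print(d['conf'],d['at'],d['pixels'].sum(),at_z('wrist',d['at'],.042).round(4))
c=u; cr=a[c[1]-50:c[1]+50,c[0]-60:c[0]+60]
cv2.imwrite('pics/w4c.png',cv2.resize(cr,None,fx=6,fy=6,interpolation=cv2.INTER_CUBIC)[:,:,::-1])
E
```

```text
rotvec to yaw 60 [ 0.14 -0.05 -0.45]
tcp [0.5262 0.1227 0.1217] yaw 59.55 zaxis [ 2.6e-03 -5.0e-04 -1.0e+00] delta mm [21.1 -2.2  1.7] turn z None t 4.0 j [ 2.300e-01  3.890e-01 -8.300e-02  1.097e+00 -1.000e-03  2.332e+00] f [-0.23  0.34  0.24] w 0.0848
[314 224]
0.94 [51.2, 285.9] 1028 [0.3296 0.208  0.042 ]
0.63 [308.6, 214.8] 3387 [0.5358 0.1497 0.042 ]
```

View pics/w4c.png

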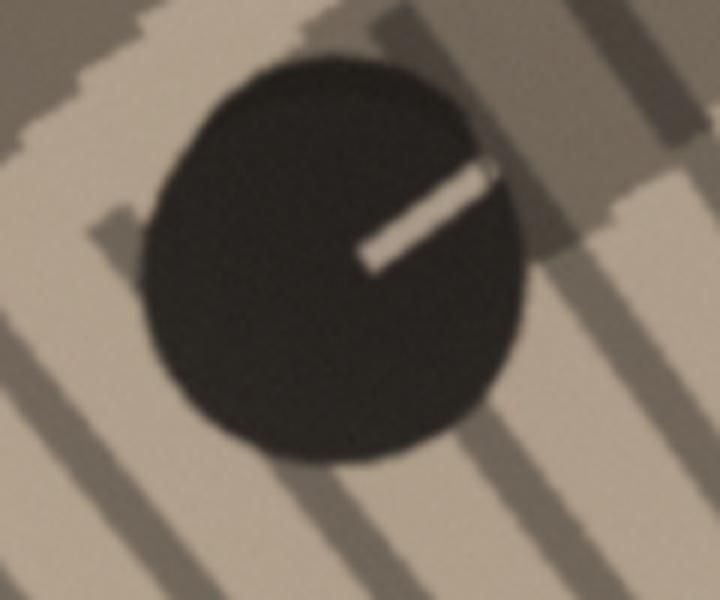

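The knob's top disc is centred at about (335,283) in the crop, and the pointer runs from (368,260) to (488,168), in line with that centre. The 40 mm size will be checked from the disc's width.

```bash
python3 - <<'E'
from h import *
f=lambda u,v:at_z('wrist',(254+u/6-.4,174+v/6-.4),.042)
c=f(335,283);a=f(368,260);b=f(488,168)
print(c,'diam',np.linalg.norm(f(145,283)-f(525,283)))
for p in (a,c): print(np.degrees(np.arctan2(*(b-p)[1::-1])))
print('tip r',np.linalg.norm(b-c))
togo([c[0],c[1],.0365+.02]); rv(60)
E
```

```text
[0.53427622 0.14616266 0.042     ] diam 0.03915976617099501
7.945761900577443
7.369046321592822
tip r 0.019704961445334398
tcp [0.5267 0.1234 0.1223] yaw 59.63 zaxis [ 4.e-03  3.e-04 -1.e+00] delta mm [23.3 -5.2 65.8] turn z None t 4.05 j [ 2.300e-01  3.880e-01 -8.200e-02  1.097e+00 -1.000e-03  2.331e+00] f [ 0.86 -0.22  0.79] w 0.0847
rotvec to yaw 60 [ 0.19 -0.13 -0.37]
```

Call:
jog_arm:
  deltas:
    - [[23,-5,20,0.2,-0.1,-0.4,85],[0,0,25,0,0,0,85],[0,0,10,0,0,0,85],[0,0,0,0,0,0,85]]

```text
clock: 4.45
eef_pos: [0.538, 0.1461, 0.07]
tool_rot: [0.868, 0.497, 0.004, 0.001]
ft_force: [-0.3, -0.5, -0.3]
grip_width: 0.0848
```

```bash
python3 - <<'E'
from h import *
togo([.534,.1455,.016]); rv(60)
E
```

```text
tcp [0.538  0.1461 0.07  ] yaw 59.66 zaxis [ 0.008  0.003 -1.   ] delta mm [-2.9 -3.5 54. ] turn z None t 4.45 j [ 2.650e-01  4.660e-01 -1.110e-01  9.860e-01  1.000e-03  2.365e+00] f [-0.32 -0.45 -0.27] w 0.0848
rotvec to yaw 60 [ 0.31 -0.38 -0.35]
```

Call:
jog_arm:
  deltas:
    - [[-3,-3,15,0.3,-0.4,-0.3,85],[0,0,20,0,0,0,85],[0,0,14,0,0,0,85],[0,0,3,0,0,0,85],[0,0,0,0,0,0,85]]

```text
clock: 4.95
eef_pos: [0.5357, 0.1447, 0.0187]
tool_rot: [0.867, 0.499, 0.002, 0.001]
ft_force: [0.0, 0.4, -0.7]
grip_width: 0.085
```

```bash
python3 - <<'E'
from h import *
togo([.534,.1455,.016]); rv(60)
E
```

```text
tcp [0.5357 0.1447 0.0187] yaw 59.87 zaxis [ 4.2e-03  5.0e-04 -1.0e+00] delta mm [-0.2 -1.9  2.7] turn z None t 4.95 j [ 2.640e-01  5.250e-01 -1.690e-01  8.730e-01 -1.000e-03  2.361e+00] f [ 0.02  0.44 -0.74] w 0.085
rotvec to yaw 60 [ 0.19 -0.15 -0.13]
```

Call:
jog_arm:
  deltas:
    - [[0,-2,3,0.2,-0.1,-0.1,60],[0,0,0,0,0,0,50],[0,0,0,0,0,0,42],[0,0,0,0,0,0,30],[0,0,0,0,0,0,20]]

```text
clock: 5.45
eef_pos: [0.5359, 0.1462, 0.0185]
tool_rot: [0.866, 0.5, 0.003, 0.0]
ft_force: [-0.3, -1.3, -0.9]
grip_width: 0.0382
```

Call:
jog_arm:
  deltas:
    - [[0,0,0,0,0,0,20],[0,0,0,0,0,0,20],[0,0,0,0,0,0,20]]

```text
clock: 5.75
eef_pos: [0.5359, 0.1462, 0.0186]
tool_rot: [0.866, 0.5, 0.003, 0.0]
ft_force: [-0.3, -0.6, -0.4]
grip_width: 0.0379
```

Call:
jog_arm:
  deltas:
    - [[0,0,-20,0,0,0,20],[0,0,-30,0,0,0,20],[0,0,-40,0,0,0,20],[0,0,-40,0,0,0,20],[0,0,0,0,0,0,20]]

```text
clock: 6.25
eef_pos: [0.5332, 0.1453, 0.1502]
tool_rot: [0.866, 0.5, -0.001, -0.001]
ft_force: [0.9, -0.3, 0.2]
grip_width: 0.0379
```

```bash
python3 - <<'E'
from h import *
rv(53);togo([.502,-.264,.16])
a=save('wrist','w5.png')
cv2.imwrite('pics/w5c.png',cv2.resize(a[260:460,190:450],None,fx=3,fy=3,interpolation=cv2.INTER_CUBIC)[:,:,::-1])
for d in masks_of('knob','wrist'): print(d['conf'],d['at'],d['pixels'].sum())
E
```

```text
rotvec to yaw 53 [-0.11  0.06  6.96]
tcp [0.5332 0.1453 0.1502] yaw 59.96 zaxis [-2.1e-03  1.0e-04 -1.0e+00] delta mm [-370.   177.9   -9.8] turn z None t 6.25 j [2.660e-01 3.920e-01 2.000e-03 1.183e+00 1.000e-03 2.361e+00] f [ 0.87 -0.3   0.22] w 0.0379
0.98 [136.0, 11.1] 854
0.97 [76.7, 293.7] 870
0.69 [316.4, 335.1] 9220
0.53 [548.9, 80.0] 4079
0.44 [609.6, 387.4] 1465
```

View pics/w5c.png

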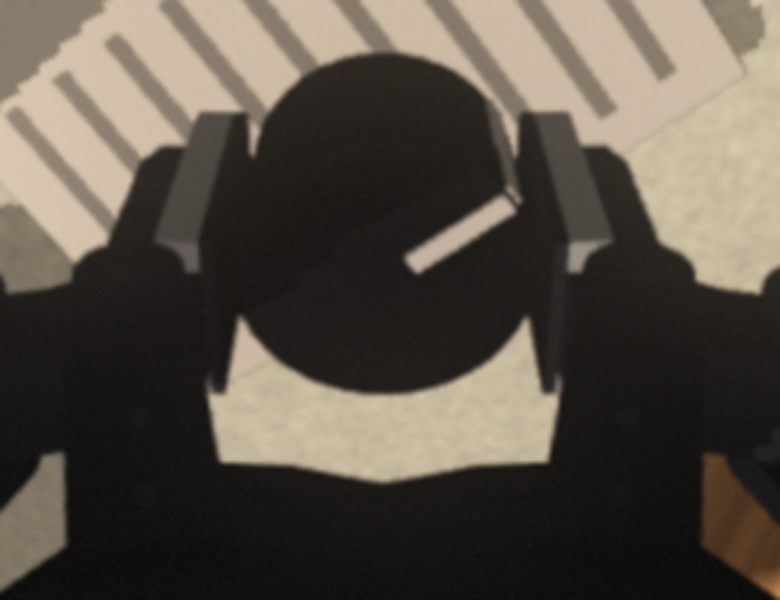

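The knob is held between the pads, with its pointer at image (327.7,348) to (360.7,327.7). I'll work out its centre and yaw in the tool frame.

```bash
cat > held.py <<'E'
from h import *
def tz(px,z=-.0234):
    m=np.array(camera_model('wrist')['T_tool_cam']); o,v=ray('wrist',px,m); return (o+v*(z-o[2])/v[2])*1000
def P(u,v): return tz((190+u/3-.33,260+v/3-.33))
E
python3 - <<'E'
from held import *
a=P(413,264);b=P(512,203);f=P(385,392)
print(a,b,f); d=(b-a)/np.linalg.norm(b-a); print('len',np.linalg.norm(b-a),'centre',(b-20*d),'far edge->cx',f[0]+20,'tool ang',np.degrees(np.arctan2(d[1],d[0])),'world',60-np.degrees(np.arctan2(d[1],d[0])))
E
```

```text
[ -0.25549712   3.47759149 -23.4       ] [  8.64113977  15.56387148 -23.4       ] [-2.15697852e+01 -1.52403959e-02 -2.34000000e+01]
len 15.007608465485266 centre [ -3.21502893  -0.5429986  -23.4       ] far edge->cx -1.5697851699468153 tool ang 53.64344240078332 world 6.3565575992166785
```

Call:
jog_arm:
  deltas:
    - [[-30,13,-10,0,0,0,20],[-42,18,-5,0,0,0,20],[-42,18,0,0,0,0,20],[-42,18,0,0,0,0,20],[-42,18,0,0,0,0,20]]

```text
clock: 6.85
eef_pos: [0.5002, -0.0702, 0.1517]
tool_rot: [0.863, 0.506, -0.011, -0.006]
ft_force: [1.4, 0.1, -0.1]
grip_width: 0.0381
```

Call:
jog_arm:
  deltas:
    - [[-42,18,0,0,0,0,20],[-42,18,0,0,0,0,20],[-42,18,0,0,0,0,20],[-42,18,0,0,0,0,20],[-20,8,0,0,0,0,20]]

```text
clock: 7.35
eef_pos: [0.4689, -0.2814, 0.1411]
tool_rot: [0.863, 0.504, -0.017, -0.013]
ft_force: [-0.6, 0.6, -0.4]
grip_width: 0.038
```

```bash
python3 - <<'E'
from h import *
rv(54);togo([.481,-.292,.155])
E
```

```text
rotvec to yaw 54 [-2.23  1.07  6.58]
tcp [ 0.4689 -0.2814  0.1411] yaw 60.6 zaxis [-0.0427  0.0053 -0.9991] delta mm [ -3.5  15.2 -14.4] turn z None t 7.35 j [-0.531  0.417  0.014  1.207 -0.017  1.554] f [-0.56  0.56 -0.37] w 0.038
```

Call:
jog_arm:
  deltas:
    - [[-3,15,-14,-2.2,1.1,6.6,20],[0,0,0,0,0,0,20],[0,0,0,0,0,0,20]]

```text
clock: 7.65
eef_pos: [0.4759, -0.2937, 0.147]
tool_rot: [0.893, 0.45, -0.003, -0.006]
ft_force: [0.4, 0.3, -1.3]
grip_width: 0.0379
```

```bash
python3 - <<'E'
from sp import *
rv(54);togo([.481,-.292,.155])
a=save('wrist','w6.png')
c=proj('wrist',[.501,-.264,.11]).round().astype(int); print(c)
q=fitD(a,c)
T=T_tool(); print('spindle in tool',(T[:3,:3].T@(np.array([*q[:2]/1000,.11])-T[:3,3])*1000).round(2))
x,y=180,max(c[1]-70,0)
cv2.imwrite('pics/w6c.png',cv2.resize(a[y:y+210,x:x+280],None,fx=2.8,fy=2.8,interpolation=cv2.INTER_CUBIC)[:,:,::-1]); print(x,y)
E
```

```text
rotvec to yaw 54 [-0.78  0.05 -0.49]
tcp [ 0.4759 -0.2937  0.147 ] yaw 53.51 zaxis [-0.0114  0.0074 -0.9999] delta mm [ 4.4  3.  -8. ] turn z None t 7.65 j [-0.553  0.416  0.029  1.198  0.     1.655] f [ 0.42  0.28 -1.34] w 0.0379
[324 211]
D centre [ 500.03 -263.78] flat yaw 0.5 r 4.95 flat 0.42 rms 0.061
spindle in tool [38.22  2.01 37.12]
180 141
```

View pics/w6c.png

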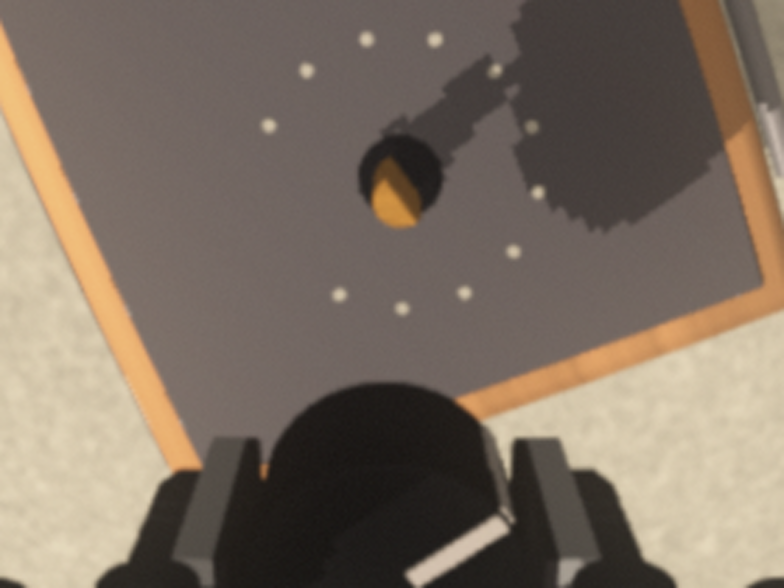

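The spindle's flat yaw is 0.5° again, and the knob is still seated as before. Next I'll go above the spindle with the tilt corrected.

Call:
jog_arm:
  deltas:
    - [[20,1.5,0,-0.8,0,-0.5,20],[21,1.5,5,0,0,0,20],[0,0,5,0,0,0,20],[0,0,0,0,0,0,20]]

```text
clock: 8.1
eef_pos: [0.5008, -0.2565, 0.1327]
tool_rot: [0.888, 0.459, -0.003, -0.003]
ft_force: [-0.7, -1.0, -0.6]
grip_width: 0.038
```

```bash
python3 - <<'E'
from h import *
# target TCP: view pose + measured relative offset (41,3.2) using that pose's yaw
y=np.radians(53.5); T0=np.array([.4759,-.2937]); X=np.array([np.cos(y),np.sin(y)]);Y=np.array([np.sin(y),-np.cos(y)])
# tilt of view pose: spindle z offset is handled by world numbers instead
S=np.array([.5009,-.2638]); k=np.array([-.0023,0]); b=-.0005
p=S-k[0]*X+ -b*Y
print(p, T0+.041*X+.0032*Y)
togo([*p,.125]); rv(53.8)
save('scene','s1.png')
E
```

```text
[ 0.50267002 -0.26224854] [ 0.50286008 -0.2626453 ]
tcp [ 0.5008 -0.2565  0.1327] yaw 54.63 zaxis [-0.0085  0.0024 -1.    ] delta mm [-3.6  4.9  7.7] turn z None t 8.1 j [-0.472  0.429  0.011  1.161 -0.002  1.716] f [-0.67 -1.04 -0.6 ] w 0.038
rotvec to yaw 53.8 [-0.47  0.17  0.83]
```

Call:
jog_arm:
  deltas:
    - [[-3.5,5,4,-0.5,0.2,0.8,20],[0,0,0,0,0,0,20],[0,0,0,0,0,0,20]]

```text
clock: 8.45
eef_pos: [0.5023, -0.2631, 0.1286]
tool_rot: [0.892, 0.452, 0.0, 0.0]
ft_force: [-0.8, -0.2, -0.3]
grip_width: 0.0382
```

```bash
python3 - <<'E'
from h import *
togo([.5027,-.2623,.118]); rv(53.8)
a=save('scene','s1.png'); togo([.5027,-.2623,.118])
c=proj('scene',[.502,-.263,.12]).astype(int); print(c)
cv2.imwrite('pics/s1c.png',cv2.resize(a[c[1]-50:c[1]+50,c[0]-60:c[0]+60],None,fx=6,fy=6,interpolation=cv2.INTER_CUBIC)[:,:,::-1])
E
```

```text
tcp [ 0.5023 -0.2631  0.1286] yaw 53.76 zaxis [ 1.1e-03 -1.0e-04 -1.0e+00] delta mm [ 0.9 -0.2 10.6] turn z None t 8.45 j [-0.483  0.433  0.006  1.143  0.     1.721] f [-0.83 -0.22 -0.26] w 0.0382
rotvec to yaw 53.8 [ 0.06 -0.03 -0.04]
tcp [ 0.5022 -0.2632  0.1286] yaw 53.75 zaxis [ 9.e-04 -2.e-04 -1.e+00] delta mm [ 1.  -0.2 10.6] turn z None t 8.5 j [-0.483  0.433  0.006  1.143  0.     1.721] f [-1.08 -0.8  -1.22] w 0.0381
[164 290]
```

View pics/s1c.png

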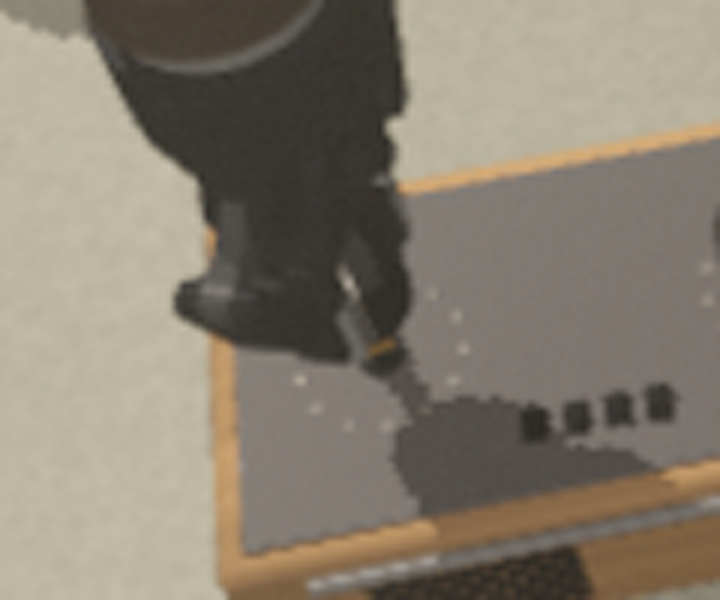

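The knob sits over the spindle, whose brass foot shows just under its edge as expected from this angle. I'll descend in small steps, watching the force.

Call:
jog_arm:
  deltas:
    - [[1,0,7,0,0,0,20],[0,0,4,0,0,0,20],[0,0,2,0,0,0,20],[0,0,0,0,0,0,20]]

```text
clock: 8.9
eef_pos: [0.5025, -0.2632, 0.1147]
tool_rot: [0.892, 0.451, 0.0, 0.0]
ft_force: [-0.1, -0.5, 0.1]
grip_width: 0.038
```

```bash
python3 - <<'E'
from h import *
togo([.5027,-.2623,.112]); rv(53.8)
E
```

```text
tcp [ 0.5025 -0.2632  0.1147] yaw 53.67 zaxis [ 1.2e-03 -4.0e-04 -1.0e+00] delta mm [ 0.8 -0.4  2.7] turn z None t 8.9 j [-0.483  0.445 -0.014  1.11   0.     1.722] f [-0.15 -0.46  0.13] w 0.038
rotvec to yaw 53.8 [ 0.07 -0.02 -0.13]
```

Call:
jog_arm:
  deltas:
    - [[1,0,2,0,0,0,20],[0,0,1.5,0,0,0,20],[0,0,0,0,0,0,20]]

```text
clock: 9.2
eef_pos: [0.5032, -0.2622, 0.1108]
tool_rot: [0.892, 0.452, 0.0, 0.0]
ft_force: [0.9, 0.2, -1.3]
grip_width: 0.0379
```

Call:
jog_arm:
  deltas:
    - [[0,0,2,0,0,0,20],[0,0,1.5,0,0,0,20]]

```text
clock: 9.4
eef_pos: [0.5035, -0.2624, 0.1078]
tool_rot: [0.892, 0.452, 0.001, 0.001]
ft_force: [-0.8, 0.4, 2.1]
grip_width: 0.0379
```

Call:
jog_arm:
  deltas:
    - [[0,0,1,0,0,0,20],[0,0,1,0,0,0,20]]

```text
clock: 9.6
eef_pos: [0.5035, -0.2624, 0.1067]
tool_rot: [0.892, 0.452, 0.001, 0.001]
ft_force: [-2.7, 1.1, 4.6]
grip_width: 0.0383
```

```bash
python3 - <<'E'
from h import *
togo([.5027,-.2623,.0976]); rv(53.8); print(get_obs()['ft_torque'])
a=save('wrist','w7.png')
for d in masks_of('knob','wrist'): print(d['conf'],d['at'],d['pixels'].sum())
E
```

```text
tcp [ 0.5035 -0.2624  0.1067] yaw 53.69 zaxis [ 0.0025 -0.0014 -1.    ] delta mm [-0.4 -0.8  9.1] turn z None t 9.6 j [-0.48   0.452 -0.026  1.09  -0.     1.724] f [-2.66  1.06  4.56] w 0.0383
rotvec to yaw 53.8 [ 0.17 -0.02 -0.11]
[ 0.16452764  0.41065161 -0.09208313]
0.81 [314.9, 335.8] 9118
```

Contact at 4.6 N, with a side force towards -x and +y. The chamfer is riding on the spindle's round side, so I'll ease off and shift that way.

Call:
jog_arm:
  deltas:
    - [[0,-0.8,-1,0,0,0,20],[0,-0.4,0,0,0,0,20],[0,0,1,0,0,0,20]]

```text
clock: 10.0
eef_pos: [0.5023, -0.2621, 0.1062]
tool_rot: [0.892, 0.451, 0.001, 0.001]
ft_force: [-0.9, 0.2, 0.4]
grip_width: 0.0379
```

Call:
jog_arm:
  deltas:
    - [[0,0,1,0,0,0,20],[0,0,1,0,0,0,20]]

```text
clock: 10.2
eef_pos: [0.5021, -0.262, 0.1033]
tool_rot: [0.892, 0.451, 0.0, 0.001]
ft_force: [-0.3, -1.3, 0.5]
grip_width: 0.0376
```

Call:
jog_arm:
  deltas:
    - [[0,0,1.5,0,0,0,20],[0,0,1,0,0,0,20],[0,0,0,0,0,0,20]]

```text
clock: 10.5
eef_pos: [0.502, -0.2619, 0.0998]
tool_rot: [0.892, 0.451, -0.0, 0.001]
ft_force: [-0.6, 0.1, 0.1]
grip_width: 0.0381
```

```bash
python3 - <<'E'
from h import *
togo([.5022,-.262,.0976]); rv(53.7); print(get_obs()['ft_torque'])
E
```

```text
tcp [ 0.502  -0.2619  0.0998] yaw 53.67 zaxis [ 6.0e-04 -1.4e-03 -1.0e+00] delta mm [0.1 0.2 2.2] turn z None t 10.5 j [-4.800e-01  4.560e-01 -3.800e-02  1.075e+00 -1.000e-03  1.724e+00] f [-0.64  0.12  0.09] w 0.0381
rotvec to yaw 53.7 [ 0.07  0.04 -0.03]
[-0.11054259  0.07244046  0.01064882]
```

Sliding on freely. I'll continue to home and then to the press.

Call:
jog_arm:
  deltas:
    - [[0,0,1,0,0,0,20],[0,0,1,0,0,0,20],[0,0,0,0,0,0,20]]

```text
clock: 10.8
eef_pos: [0.502, -0.262, 0.0976]
tool_rot: [0.892, 0.451, -0.0, 0.001]
ft_force: [-0.9, -1.0, -1.6]
grip_width: 0.0377
```

Call:
jog_arm:
  deltas:
    - [[0,0,1,0,0,0,20],[0,0,1,0,0,0,20],[0,0,0,0,0,0,20]]

```text
clock: 11.1
eef_pos: [0.5021, -0.2621, 0.0963]
tool_rot: [0.892, 0.451, 0.0, 0.001]
ft_force: [-1.3, 0.9, 1.9]
grip_width: 0.0383
```

Call:
jog_arm:
  deltas:
    - [[0,0,1,0,0,0,20],[0,0,1,0,0,0,20],[0,0,0,0,0,0,20]]

```text
clock: 11.4
eef_pos: [0.5021, -0.2621, 0.0953]
tool_rot: [0.892, 0.451, 0.0, 0.001]
ft_force: [-2.6, 0.9, 4.2]
grip_width: 0.0377
```

Call:
jog_arm:
  deltas:
    - [[0,-0.3,2,0,0,0,20],[0,0,2,0,0,0,20],[0,0,2,0,0,0,20]]

```text
clock: 11.7
eef_pos: [0.5024, -0.2623, 0.0922]
tool_rot: [0.892, 0.451, 0.001, 0.003]
ft_force: [-7.2, 3.4, 20.2]
grip_width: 0.0381
```

Call:
jog_arm:
  deltas:
    - [[0,0,2,0,0,0,20],[0,0,2,0,0,0,20],[0,0,2,0,0,0,20]]

```text
clock: 12.0
eef_pos: [0.5024, -0.2623, 0.0924]
tool_rot: [0.892, 0.451, 0.002, 0.004]
ft_force: [-5.4, 1.5, 15.1]
grip_width: 0.0377
```

```bash
python3 - <<'E'
from held import *
a=save('wrist','w8.png'); b=save('scene','s2.png')
togo([.5022,-.262,.0924]); rv(53.7); print(get_obs()['ft_torque'])
for d in masks_of('knob','wrist')[:3]: print(d['conf'],d['at'],d['pixels'].sum())
x=cv2.resize(a[260:460,190:450],None,fx=1.5,fy=1.5); c=(164,300)
y=cv2.resize(b[c[1]-50:c[1]+50,c[0]-65:c[0]+65],None,fx=3,fy=3)
cv2.imwrite('pics/f.png',np.hstack([x,y])[:,:,::-1])
E
```

```text
tcp [ 0.5023 -0.2622  0.0924] yaw 53.65 zaxis [ 0.0076 -0.0057 -1.    ] delta mm [ 0.1 -0.3 -0. ] turn z None t 12.1 j [-0.48   0.458 -0.057  1.046 -0.002  1.725] f [-5.64  1.79 14.85] w 0.0378
rotvec to yaw 53.7 [ 0.55  0.01 -0.05]
[ 0.4537506   1.2435284  -0.04729387]
0.72 [316.9, 334.2] 9254
```

View pics/f.png

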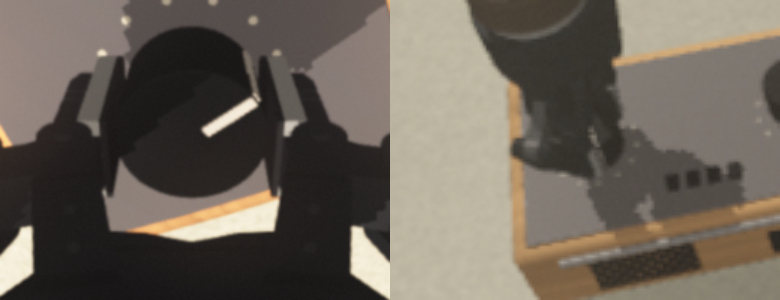

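The pointer sits exactly where it was in the fingers, so it hasn't slipped. The knob is down against the plate, at the stop with about 15 N held, so I'm handing in.

```bash
python3 -c "
from workcell import *
print(job_done()); o=get_obs(); print(o['clock'],o['eef_pos'],o['ft_force'])"
```

```text
the job is handed in; nothing more can be done
None
the job is handed in; nothing more can be done
```

I fitted the knob on the volume spindle and pressed it to the stop. I handed in at about 12 s with the arm still gripping and pressing it.

**How it went:**
- I took the larger knob, the one on the newspaper, and gripped it round its top.
- I turned it until its flat matched the spindle's, which faces about 0.5° from world x.
- The knob first caught on the spindle's round side at about 5 N. I moved it sideways about 1 mm, and it then slid on with almost no force.

**Last checks:**
- **Fully home and pressed:** from the first spring force (TCP at about 96.5 mm) to the stop (92.4 mm) the knob moved about 4 mm, which is the full press. It was held there with about 15 N down and about 6 N sideways.
- **Grip:** the white pointer line stayed where it was in the fingers, so the knob did not slip.
- **Volume setting:** I could not see the spindle once it was covered. Its setting is inferred from the matched flats and the almost zero turning force at the wrist.

**Small disagreements:**
- The TCP height at home was about 1 mm lower than I had predicted.
- The fingers read 38 mm on the 40 mm knob.

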